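# Shut the component boxes with a stroke of the fingertip

### The arm

A 6-joint arm with a two-finger parallel gripper is mounted at the origin on a cart in front of the work surface, level with it; the furniture and walls round the work are solid. World frame = base frame: x ahead of the robot, y to its left, z up, the work surface at z = 0. Lengths are in mm, angles in rad, forces in N, time in s.
With the tool pointing down it reaches from about 350 to 775 mm from the base axis. Payload 7.3 kg.
Tool frame: the origin (TCP) lies at the very end of the fingers, on their centre line; the grasp point (between the pads) lies 19 mm behind it; z points along the fingers, y is the line along which they close (so a half turn about z gives the same grasp; the last joint's range is limited). The gripper opens to 92 mm and grips with 3 to 60 N. Pads are 19 mm wide; open, the fingers measure 130 mm over their backs; the gripper's body (75 mm by 190 mm) begins 47 mm behind the grasp point.
Start: joints at [1.008, 0.342, 1.524, -0, 1.275, -0.146], TCP at [212.527, 480.08, 226.741] pointing down, gripper open.
Joint ranges: [-2.53, 2.53], [-0.77, 2.02], [0.04, 2.7], [-1, 4.14], [0.28, 2.66], [-3.11, 3.11]. Speed limits (rad/s): [2.57, 2.57, 3.14, 3.14, 3.14, 3.14].

### API

Orientations are given as [roll, pitch, yaw] about the fixed x, y, z axes, in that order (R = Rz(yaw) Ry(pitch) Rx(roll)).
In Python, from plant import get_obs, capture, close_job gives the robot as it stands. The module is installed in compiled form; this text tells all that it offers.
- The arm moves only by the shell command python3 -m handwheel 'ROWS'. ROWS is JSON, a list of rows, each a list of 3 entries, a list of its own where there are three numbers: the turn, a rotation vector about the tool's x, y, z in degrees, then the shift along the tool's x, y, z in m, then the opening, from 0 (shut) to 1 (fully open). A call has 1 to 12 rows; each row is the pose to reach, as a shift and turn from the pose commanded when the call began, along the tool's axes at that moment; what a row does not reach only later rows make up. A row lasts 1/10 s, in which the tool goes at most 50 mm and 8.59 degrees, less where a joint would pass 70% of its speed; a pose out of reach is approached as far as the arm can. A call with a gripper value outside its range is refused whole. The fingers move at their own pace and stop on an object; the grip force is fixed at half the most. Time passes only in rows, so rows that repeat a pose let the fingers close. It gives the time, the measured TCP pose, the force, the opening and the grip force at its end, in the units of the state.
- get_obs(): the state, without advancing time (a new reading comes with each control period).
- capture(name): name is "side" or "top" or "wrist"; returns a dict with "image" (480x640x3 uint8, red, green, blue), "depth" (480x640 float32, mm along the optical axis (not along the pixel's ray), 0 where there is no reading), "fx", "fy", "cx", "cy" (pixels), "k1" (the pictures are not rectified: a ray, as slopes to the right and down, at radius r is drawn at 1 + k1 r^2 times it, then the intrinsics apply), "camera_from_world" (4x4, takes a point from world to camera coordinates). Camera axes: x right, y down, z forward; pixel columns grow to the right and rows downward; lengths in mm; the calibration is good to about 2 mm. A picture is of the moment at which its call begins.
- close_job(): hands the job in; it is judged then, once.
The state is a dict: "time": time; "joint_positions": joint angles; "dq": joint speeds; "tau": joint torques, N m; "tool_pos": TCP position; "tcp_rot": TCP orientation; "contact_force": force on the tool from outside, world axes, zero at the start; "moment": the same for the moment, N m; "grip_width": finger opening in mm; "finger_force": force on a finger pad.
Only numpy, scipy, OpenCV 4.12 (cv2) and the standard library are available. Lean on these libraries where they do the work, as an engineer would, in place of code of your own. Each camera call takes 0.05 s, during which the arm holds its last target. There are 200 camera calls.

### The job

Five of the six component boxes are done with; the sixth, at the far end of the row, is still in use. Starting at the end where the first lid is hinged, run a fingertip lightly along the row, close above the boxes, so that it folds the first five yellow lids shut one after another, and lift off before it reaches the sixth lid, which stays open. Just stroke the lids: grasp and lift nothing, do not press hard or shove the row out of place, and leave the tweezers, the dish and the loupe beside it alone.

Things in the scene. Friction and masses are not known exactly. Their poses are not given: they have to be found in the camera images.
- box_row: row of six black component boxes with yellow lids on an aluminium base, a grey bracket at each end; 297 x 70 mm, 1.6 kg, loose on rubber strips on the bench. Origin: centre of its underside; y along the row towards the start end (where lid 1 is hinged), z up. Box centres at y = +102.5, +61.5, +20.5, -20.5, -61.5, -102.5 mm (lid 1 to 6). Bracket tops and shut lids lie 39.5 mm above the bench.
- row_start (a point): centre of the flat top (50 x 22 mm) of the bracket at the start end, 136.5 mm from the row's centre, 39.5 mm above the bench; 15.5 mm farther out than the hinge of lid 1
- row_end (a point): centre of the top face of the bracket at the other end, beyond the free edge of lid 6, 136.5 mm from the row's centre, 39.5 mm up
- lid_1 (a joint): hinge angle of lid 1 (nearest the start end), rad: 0 = shut, grows as the free edge rises; starts 0.85 to 1.25, leaning away from the start end; stop at 1.45. Lid 44 mm wide, 3 mm thick; hinge line across the row, 18.5 mm to +y of its box's centre, 39 mm above the bench; reaches 37.5 mm from there towards -y. Open, its free edge stands up to 75 mm above the bench.
- lid_2 (a joint): hinge angle of lid 2, as lid 1. The hinges (same on all lids) are a little stiff: a lid stays where it is left while steeper than about 0.6 rad and drops shut by its own weight below that. A fingertip moving from hinge to free edge, 1 to 12 mm above the level of the shut lids, folds a lid down with a few newtons; at or below that level it jams on the hinge edges.
- lid_3 (a joint): hinge angle of lid 3, rad: same size, hinge side, starts and hinge as lids 1 and 2
- lid_4 (a joint): hinge angle of lid 4, rad: same size, hinge side, starts and hinge as lids 1 and 2
- lid_5 (a joint): hinge angle of lid 5, rad: same size, hinge side, starts and hinge as lids 1 and 2
- lid_6 (a joint): hinge angle of lid 6, rad, the last, farthest from the start end, over the box of blue parts still in use; same size and hinge; it must stay open. Its hinge line is 84 mm to the -y side of the row's centre
- tweezers_fine: bystander: steel tweezers, 126 mm long, 9 mm high, lying in front of the row (its robot side); origin at the centre of the underside
- parts_dish: bystander: round metal dish, 73 mm across, 20 mm high, in front of the row; origin at the centre of the underside
- loupe: bystander: black eye loupe, 41 mm across, 36 mm high, behind the row; origin at the centre of the underside

How it is judged (in metres and radians):
On the way, in this order (a step that is already met when the one before it is completed fails the run):
1. lid 1 is folded shut (under 0.25 rad) while lid 2 still stands open (over 0.5 rad) (value of joint lid_1 below 0.25 rad and value of joint lid_2 above 0.5 rad), for 0.05 s.
2. lid 2 is folded shut (under 0.25 rad) while lid 3 still stands open (over 0.5 rad) (value of joint lid_2 below 0.25 rad and value of joint lid_3 above 0.5 rad), for 0.05 s.
3. lid 3 is folded shut (under 0.25 rad) while lid 4 still stands open (over 0.5 rad) (value of joint lid_3 below 0.25 rad and value of joint lid_4 above 0.5 rad), for 0.05 s.
4. lid 4 is folded shut (under 0.25 rad) while lid 5 still stands open (over 0.5 rad) (value of joint lid_4 below 0.25 rad and value of joint lid_5 above 0.5 rad), for 0.05 s.
5. lid 5 is folded shut (under 0.25 rad) while lid 6 still stands open (over 0.5 rad) (value of joint lid_5 below 0.25 rad and value of joint lid_6 above 0.5 rad), for 0.05 s.
At the end, for the whole second after the job is handed in: Lids 1 to 5 are shut (each under 0.06 rad, its free edge within about 2 mm of home), lid 6 still stands open (over 0.7 rad), and the row stands flat and still on the bench within 30 mm of where it was, as do the tweezers, the dish and the loupe (each within 30 mm) (value of joint each of lid_1, lid_2, lid_3, lid_4, lid_5 below 0.06 rad and value of joint lid_6 above 0.7 rad and linear speed of box_row below 0.01 m/s and height (world z) of box_row below 0.006 m and angle between box_row's own z axis and vertical below 0.05 rad and distance of each of box_row, tweezers_fine, parts_dish, loupe from where it was at the start of the episode below 0.03 m); the robot touches nothing.
It fails at once if the row of boxes is pressed hard (over 30 N) (contact force between any of the fingers, the arm and box_row above 30 N).
It fails at once if the row of boxes is lifted, tipped or shoved more than 30 mm (height (world z) of box_row above 0.008 m or angle between box_row's own z axis and vertical above 0.08 rad or distance of box_row from where it was at the start of the episode above 0.03 m).
It fails at once if the tweezers, the dish or the loupe is moved or lifted more than 30 mm (distance of any of tweezers_fine, parts_dish, loupe from where it was at the start of the episode above 0.03 m).
It fails at once if the sixth lid is folded down (under 0.7 rad) (value of joint lid_6 below 0.7 rad).
It also fails if it takes over 42 s, if anything falls off the work surface, if the arm or the gripper's body presses on something with over 40 N, if the wrist force passes 120 N, or if a joint passes its speed limit or range.

## Working session

There is one attempt and no reset: what is moved stays moved. The work goes in short steps, Python scripts to look and compute and a shell command to move; the robot and the scene stay as the last step left them, time stands still between calls to the robot, and variables do not carry over. Pictures are saved under pics/ and viewed, at most 10 in all, crops included, and the job is handed in when it is done.

```bash
mkdir -p pics; cat > h.py <<'E'
import numpy as np, cv2
from plant import get_obs, capture
def unproj(c,u,v,z=None):
    """pixel -> world using depth"""
    K=np.array([[c['fx'],0,c['cx']],[0,c['fy'],c['cy']],[0,0,1.]])
    p=cv2.undistortPoints(np.array([[[u,v]]],float),K,np.array([c['k1'],0,0,0.]))[0,0]
    d=c['depth'][int(v),int(u)] if z is None else z
    T=np.linalg.inv(c['camera_from_world'])
    return T[:3,:3]@(np.array([p[0],p[1],1])*d)+T[:3,3]
def cloud(c):
    K=np.array([[c['fx'],0,c['cx']],[0,c['fy'],c['cy']],[0,0,1.]])
    h,w=c['depth'].shape
    uv=np.stack(np.meshgrid(np.arange(w),np.arange(h)),-1).reshape(-1,1,2).astype(float)
    p=cv2.undistortPoints(uv,K,np.array([c['k1'],0,0,0.]))[:,0]
    P=np.c_[p,np.ones(len(p))]*c['depth'].reshape(-1,1)
    T=np.linalg.inv(c['camera_from_world'])
    return (P@T[:3,:3].T+T[:3,3]).reshape(h,w,3)
E
python3 - <<'E'
from h import *
o=get_obs(); print({k:np.round(v,3) for k,v in o.items()})
ims=[]
for n in ['top','side']:
    c=capture(n); np.save(f'{n}.npy',c,allow_pickle=True)
    cv2.imwrite(f'pics/{n}0.png',c['image'][...,::-1]); print(n,c['k1'],np.round(np.linalg.inv(c['camera_from_world']),2).tolist())
E
```

```text
{'time': np.float64(0.0), 'joint_positions': array([ 1.008,  0.343,  1.525, -0.   ,  1.275, -0.146]), 'dq': array([ 0.   ,  0.001, -0.001, -0.001,  0.001, -0.   ]), 'tau': array([  0.   , -43.124, -24.423,   0.072,   0.056,  -0.   ]), 'tool_pos': array([212.305, 479.724, 226.052]), 'tcp_rot': array([-3.14 , -0.   ,  2.725]), 'contact_force': array([-0.107, -1.007,  0.157]), 'moment': array([-0.006, -0.004,  0.057]), 'finger_force': np.float64(0.0), 'grip_width': np.float64(91.769)}
top 0.0004005643217252785 [[0.01, -0.99, 0.16, 329.27], [-1.0, -0.01, 0.01, 25.11], [-0.01, -0.16, -0.99, 953.94], [0.0, 0.0, 0.0, 1.0]]
side -0.05767974793815639 [[-0.98, -0.13, 0.13, 398.48], [-0.18, 0.58, -0.79, 698.96], [0.02, -0.8, -0.6, 557.06], [0.0, 0.0, 0.0, 1.0]]
```

View pics/top0.png

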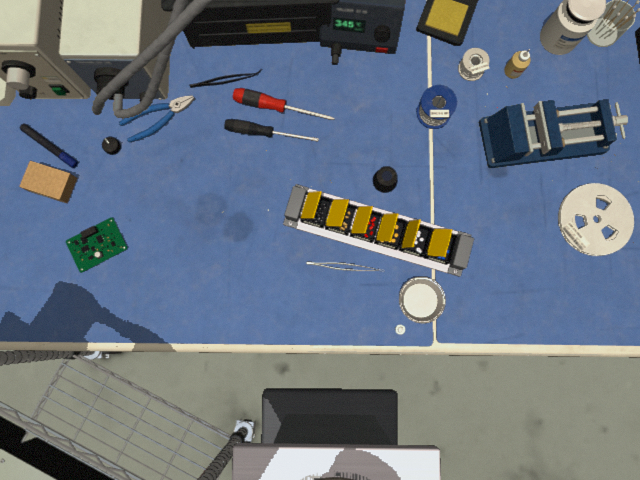

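View pics/side0.png

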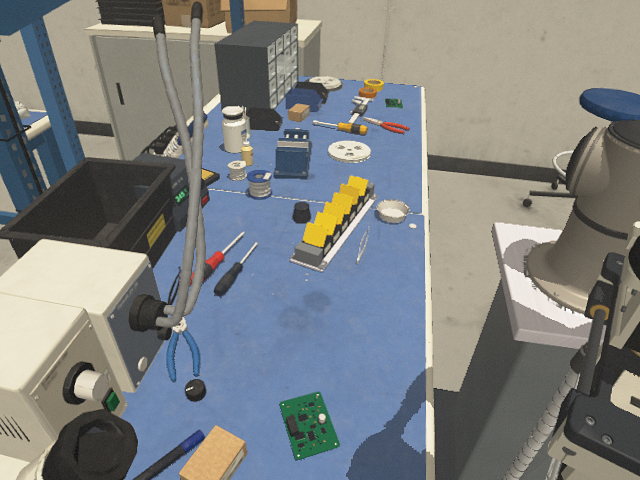

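The top view shows the row from the bracket at about (296,206) to the one at about (461,253). The loupe is at (385,179), the tweezers at (345,266) and the dish at (422,299). The side view confirms six open lids. Next I'll measure the row's points and which way it faces from the depth clouds.

```bash
python3 - <<'E'
from h import *
R={}
for n in ['top','side']:
    c=np.load(n+'.npy',allow_pickle=True).item(); P=cloud(c); hsv=cv2.cvtColor(c['image'],cv2.COLOR_RGB2HSV)
    roi=(P[...,0]>380)&(P[...,0]<620)&(P[...,1]>-250)&(P[...,1]<150)
    yl=roi&(hsv[...,0]>18)&(hsv[...,0]<32)&(hsv[...,1]>150)&(hsv[...,2]>80)&(P[...,2]>25)&(P[...,2]<95)
    grey=roi&(hsv[...,1]<60)&(P[...,2]>34)&(P[...,2]<45)
    print(n,yl.sum())
    # row axis
    Q=P[yl]; m=Q[:,:2].mean(0); d=np.linalg.svd(Q[:,:2]-m,full_matrices=False)[2][0]; d*=np.sign(d[1])
    print('axis',d,np.degrees(np.arctan2(d[1],d[0])),'mean',m)
    k,l,st,ce=cv2.connectedComponentsWithStats(yl.astype(np.uint8))
    for i in range(1,k):
        if st[i,4]<40: continue
        q=P[(l==i)]; s=(q[:,:2]-m)@d; z=q[:,2]
        f=np.polyfit(s,z,1)
        print(' lid',ce[i].round(),st[i,4],'s %.1f..%.1f'%tuple(np.percentile(s,[3,97])),'z %.1f..%.1f'%tuple(np.percentile(z,[3,97])),'slope',f[0].round(2), q.mean(0).round(1))
    k,l,st,ce=cv2.connectedComponentsWithStats(grey.astype(np.uint8))
    for i in range(1,k):
        if st[i,4]<60: continue
        q=P[(l==i)]; print(' grey',ce[i].round(),st[i],q.mean(0).round(1), cv2.minAreaRect(q[:,:2].astype(np.float32)))
    b=np.r_[0] 
c=np.load('top.npy',allow_pickle=True).item()
cv2.imwrite('pics/topcrop.png',cv2.resize(c['image'][170:320,270:490,::-1],None,fx=3.6,fy=3.6,interpolation=cv2.INTER_CUBIC))
c=np.load('side.npy',allow_pickle=True).item()
cv2.imwrite('pics/sidecrop.png',cv2.resize(c['image'][160:280,270:430,::-1],None,fx=5,fy=5,interpolation=cv2.INTER_CUBIC))
E
```

```text
top 2444
axis [0.27381222 0.96178317] 74.10875737778726 mean [488.20952362 -60.12198024]
 lid [311. 205.] 352 s 96.1..117.2 z 40.7..70.9 slope -1.45 [517.6  42.1  57. ]
 lid [337. 213.] 432 s 52.9..76.5 z 40.0..69.4 slope -1.24 [505.8   1.9  55.3]
 lid [362. 219.] 388 s 15.2..35.1 z 40.3..72.0 slope -1.56 [495.1 -36.1  57.2]
 lid [387. 227.] 426 s -25.0..-5.1 z 39.2..72.4 slope -1.64 [483.8 -74.6  56.5]
 lid [411. 233.] 317 s -58.8..-46.3 z 39.7..75.1 slope -2.82 [ 473.7 -110.6   58.8]
 lid [439. 242.] 529 s -109.3..-86.9 z 37.9..70.1 slope -1.37 [ 461.5 -154.5   54.9]
 grey [386. 176.] [377 167  20  19 209] [569.6 -77.1  36.3] ((569.46240234375, -77.22447967529297), (29.67647361755371, 30.484603881835938), 1.6483688354492188)
 grey [295. 202.] [285 186  23  35 455] [524.5  66.9  39.8] ((524.8089599609375, 62.991798400878906), (34.80252456665039, 51.09521484375), 81.00289916992188)
 grey [463. 251.] [453 235  21  34 461] [ 450.1 -194.1   40. ] ((450.67327880859375, -194.59866333007812), (21.86783790588379, 50.861045837402344), 73.34134674072266)
side 1714
axis [0.28404617 0.9588106 ] 73.4981577115797 mean [490.78354356 -39.6846599 ]
 lid [334. 211.] 1714 s -123.9..96.6 z 38.6..70.0 slope -0.03 [490.8 -39.7  56.2]
 grey [301. 206.] [295 202  14   8  68] [569.4 -73.9  34.9] ((568.7406005859375, -75.18285369873047), (27.712926864624023, 28.60204315185547), 12.917839050292969)
 grey [308. 249.] [295 239  28  19 263] [523.8  70.2  38. ] ((523.8690185546875, 68.09580993652344), (29.9063777923584, 51.41498565673828), 69.771240234375)
```

View pics/topcrop.png

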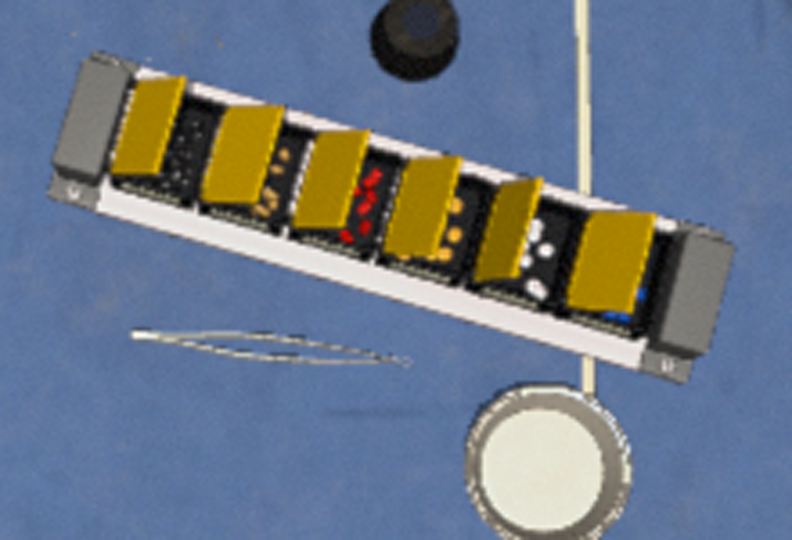

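View pics/sidecrop.png

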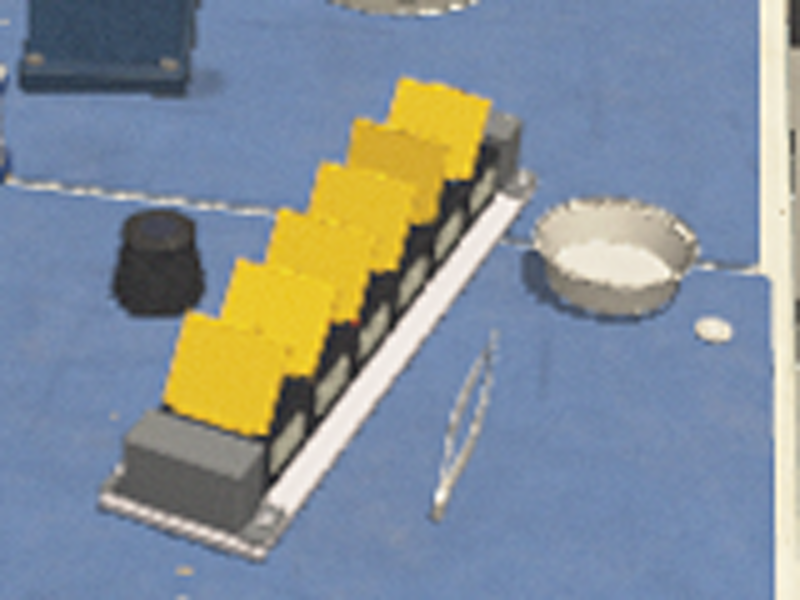

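The row runs from row_start (525, 68.5, 39.5) to row_end (450, -194, 39.8). That makes the spacing 273 mm, the axis 74.2° and the centre about (487.5, -63), which match the given sizes. The lids are hinged at the +y end, and the blue parts are at the far (-y) end. I'll now go high above the start bracket with the fingers shut and tool y along the row.

```bash
python3 -m handwheel '[[[0,0,-1],[-0.03,-0.016,0],0],[[0,0,-2],[-0.07,-0.037,0],0],[[0,0,-3],[-0.11,-0.059,0],0],[[0,0,-4],[-0.15,-0.08,0],0],[[0,0,-5],[-0.19,-0.101,0],0],[[0,0,-6],[-0.23,-0.123,0],0],[[0,0,-7],[-0.27,-0.144,0],0],[[0,0,-8.1],[-0.31,-0.166,0],0],[[0,0,-8.1],[-0.35,-0.187,0],0],[[0,0,-8.1],[-0.39,-0.208,0],0],[[0,0,-8.1],[-0.43,-0.23,0],0],[[0,0,-8.1],[-0.4507,-0.2407,0],0]]'; python3 -m handwheel '[[[0,0,0],[0,0,0.03],0],[[0,0,0],[0,0,0.06],0],[[0,0,0],[0,0,0.09],0],[[0,0,0],[0,0,0.11],0],[[0,0,0],[0,0,0.12],0],[[0,0,0],[0,0,0.12],0],[[0,0,0],[0,0,0.12],0]]'
python3 - <<'E'
from h import *
o=get_obs(); print({k:np.round(o[k],4) for k in ['time','tool_pos','tcp_rot','contact_force','grip_width']})
d=np.array([.272,.9622]); r=o['tool_pos'][:2]-[487.5,-63]; print('row y',r@d,'lateral',r@[d[1],-d[0]])
c=capture('side');c2=capture('wrist')
P=cloud(c)
cv2.imwrite('pics/s1.png',np.hstack([cv2.resize(c['image'][130:290,250:450],(500,400),interpolation=2),cv2.resize(c2['image'],(300,225)).copy() if 0 else cv2.copyMakeBorder(cv2.resize(c2['image'],(300,225)),0,175,0,0,0)])[...,::-1])
E
```

```text
time: 1.3
tool_pos: [528.7, 74.4, 226.2]
tcp_rot: [-3.141, -0.0, 2.864]
contact_force: [-0.1, 0.5, -0.0]
grip_width: 1.8
finger_force: 0.0
time: 2.0
tool_pos: [527.7, 77.6, 107.4]
tcp_rot: [3.141, 0.001, 2.866]
contact_force: [-0.4, -0.7, 1.1]
grip_width: 0.5
finger_force: 0.0
{'time': np.float64(2.0), 'tool_pos': array([527.7128,  77.5933, 107.4426]), 'tcp_rot': array([3.1412e+00, 1.0000e-03, 2.8663e+00]), 'contact_force': array([-0.4135, -0.6703,  1.1115]), 'grip_width': np.float64(0.5377)}
row y 146.2167823164656 lateral 0.45131909447137275
```

View pics/s1.png

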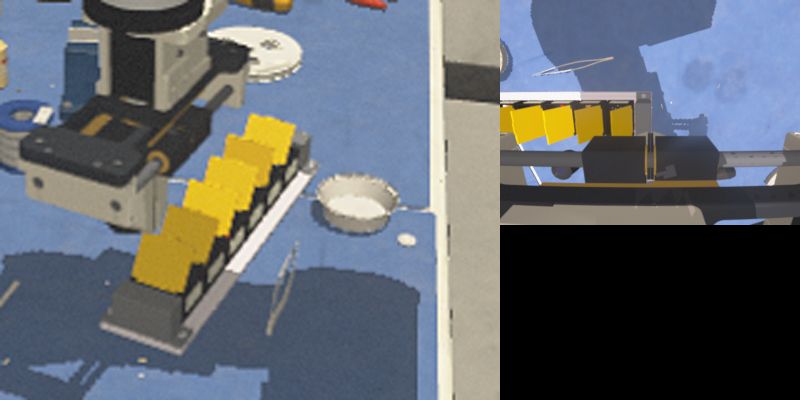

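The left half shows the shut fingertip above the start bracket, with its dark tip at about (130,228), and all six lids still standing. The wrist view shows the lids to the left of the closed fingers. I'll go down to about 6.5 mm above lid level.

```bash
python3 -m handwheel '[[[0,0,0],[0,0,0.02],0],[[0,0,0],[0,0,0.04],0],[[0,0,0],[0,0,0.05],0],[[0,0,0],[0,0,0.056],0],[[0,0,0],[0,0,0.061],0],[[0,0,0],[0,0,0.061],0],[[0,0,0],[0,0,0.061],0]]'
python3 - <<'E'
from h import *
import cv2
c=capture('side'); P=np.array(get_obs()['tool_pos'])
d=np.array([.272,.9622,0])
K=np.array([[c['fx'],0,c['cx']],[0,c['fy'],c['cy']],[0,0,1.]]);T=c['camera_from_world']
pts=np.array([P,P-19*d,P+19*d])
uv=cv2.projectPoints(pts,cv2.Rodrigues(T[:3,:3])[0],T[:3,3],K,np.array([c['k1'],0,0,0.]))[0][:,0]
print(uv)
cv2.imwrite('pics/s2.png',cv2.resize(c['image'][190:290,270:380],None,fx=5,fy=5,interpolation=2)[...,::-1]); print((uv-[270,190])*5)
E
```

```text
time: 2.8
tool_pos: [527.6, 77.6, 46.3]
tcp_rot: [3.141, 0.001, 2.866]
contact_force: [0.5, 0.5, 0.9]
grip_width: 0.6
finger_force: 0.0
[[305.57533847 247.3774295 ]
 [310.28832187 241.74798634]
 [300.70094961 253.1997013 ]]
[[177.87669235 286.88714751]
 [201.44160934 258.73993172]
 [153.50474805 315.99850648]]
```

View pics/s2.png

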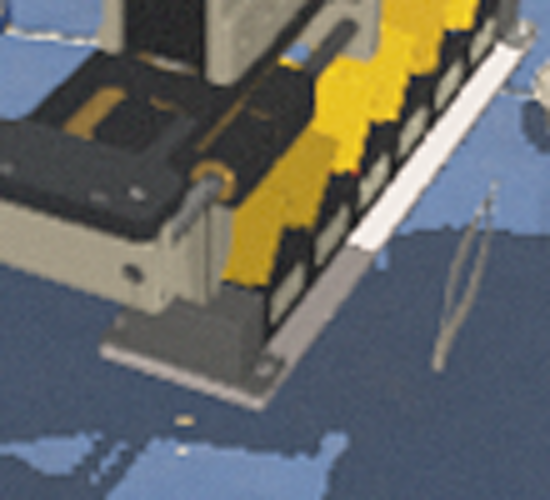

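```bash
python3 -m handwheel '[[[0,0,0],[0,-0.004,0],0],[[0,0,0],[0,-0.008,0],0],[[0,0,0],[0,-0.012,0],0],[[0,0,0],[0,-0.016,0],0],[[0,0,0],[0,-0.02,0],0],[[0,0,0],[0,-0.024,0],0],[[0,0,0],[0,-0.028,0],0],[[0,0,0],[0,-0.032,0],0],[[0,0,0],[0,-0.036,0],0],[[0,0,0],[0,-0.04,0],0]]'
python3 - <<'E'
from h import *
c=capture('top'); c2=capture('wrist')
cv2.imwrite('pics/s3.png',np.vstack([cv2.resize(c['image'][175:275,275:485],(640,305),interpolation=2),cv2.resize(c2['image'][150:450],(610,286)) if 0 else cv2.resize(c2['image'][130:420],(640,290))])[...,::-1])
E
```

```text
time: 3.85
tool_pos: [516.2, 38.7, 45.7]
tcp_rot: [3.142, 0.0, 2.866]
contact_force: [-0.9, -0.5, -0.1]
grip_width: 0.6
finger_force: 0.0
```

View pics/s3.png

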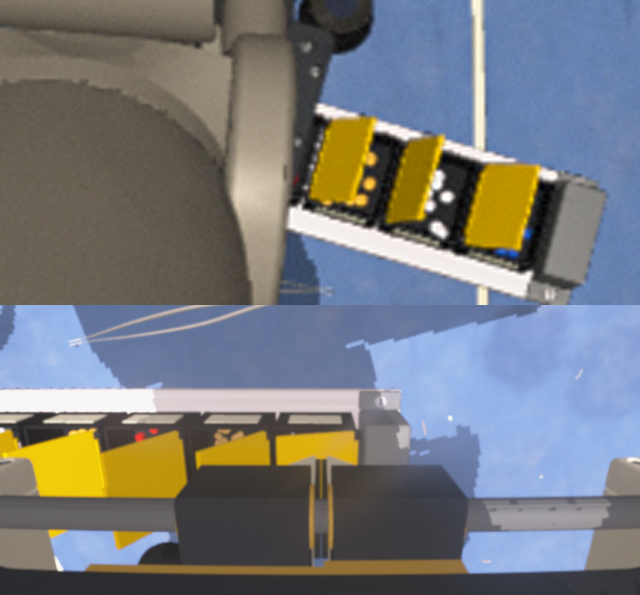

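In the wrist view, lid 1 lies flat under the fingertip (front edge at (277–357, 440)) and lid 2 still stands. In the top view, lids 4 to 6 stand untouched. The force is low, so I'll continue.

```bash
python3 -m handwheel '[[[0,0,0],[0,-0.005,0],0],[[0,0,0],[0,-0.01,0],0],[[0,0,0],[0,-0.015,0],0],[[0,0,0],[0,-0.02,0],0],[[0,0,0],[0,-0.025,0],0],[[0,0,0],[0,-0.03,0],0],[[0,0,0],[0,-0.035,0],0],[[0,0,0],[0,-0.04,0],0],[[0,0,0],[0,-0.045,0],0],[[0,0,0],[0,-0.05,0],0],[[0,0,0],[0,-0.055,0],0],[[0,0,0],[0,-0.06,0],0]]'; python3 -m handwheel '[[[0,0,0],[0,-0.005,0],0],[[0,0,0],[0,-0.01,0],0],[[0,0,0],[0,-0.015,0],0],[[0,0,0],[0,-0.02,0],0],[[0,0,0],[0,-0.025,0],0],[[0,0,0],[0,-0.03,0],0],[[0,0,0],[0,-0.035,0],0],[[0,0,0],[0,-0.04,0],0],[[0,0,0],[0,-0.045,0],0],[[0,0,0],[0,-0.05,0],0],[[0,0,0],[0,-0.055,0],0],[[0,0,0],[0,-0.06,0],0]]'
python3 - <<'E'
from h import *
o=get_obs(); d=np.array([.272,.9622]); r=o['tool_pos'][:2]-[487.5,-63]; print('row y',r@d,'lateral',r@[d[1],-d[0]])
c2=capture('wrist'); c=capture('top')
cv2.imwrite('pics/s4.png',np.vstack([cv2.resize(c['image'][175:275,275:485],(640,305),interpolation=2),cv2.resize(c2['image'][130:420],(640,290))])[...,::-1])
E
```

```text
time: 5.15
tool_pos: [499.9, -19.1, 45.7]
tcp_rot: [3.141, 0.0, 2.866]
contact_force: [-0.2, 0.6, -0.6]
grip_width: 0.9
finger_force: 0.0
time: 6.35
tool_pos: [483.6, -76.8, 45.7]
tcp_rot: [3.142, 0.0, 2.866]
contact_force: [-0.5, 0.1, -0.2]
grip_width: 0.4
finger_force: 0.0
row y -14.35790318163285 lateral -0.013236991060376457
```

View pics/s4.png

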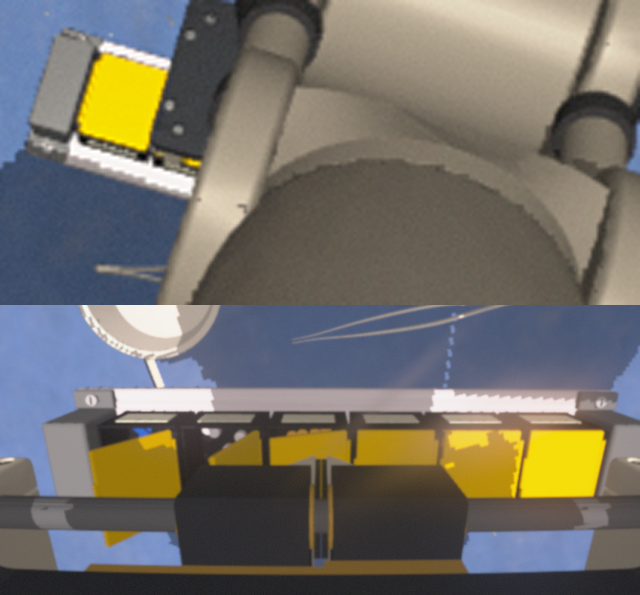

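In the wrist view, lids 1 to 3 are flat, lid 4 is folding under the tip (270–350, 440), and lids 5 and 6 stand open on the left. The row hasn't moved. I'll finish the stroke to row y ≈ -60 and hold there.

```bash
python3 -m handwheel '[[[0,0,0],[0,-0.005,0],0],[[0,0,0],[0,-0.01,0],0],[[0,0,0],[0,-0.015,0],0],[[0,0,0],[0,-0.02,0],0],[[0,0,0],[0,-0.025,0],0],[[0,0,0],[0,-0.03,0],0],[[0,0,0],[0,-0.035,0],0],[[0,0,0],[0,-0.039,0],0],[[0,0,0],[0,-0.042,0],0],[[0,0,0],[0,-0.045,0],0],[[0,0,0],[0,-0.046,0],0],[[0,0,0],[0,-0.046,0],0]]'
python3 - <<'E'
from h import *
o=get_obs(); d=np.array([.272,.9622]); r=o['tool_pos'][:2]-[487.5,-63]; print('row y',r@d,'lateral',r@[d[1],-d[0]])
c2=capture('wrist')
cv2.imwrite('pics/s5.png',c2['image'][130:420,:,::-1])
E
```

```text
time: 7.65
tool_pos: [471.1, -120.8, 45.7]
tcp_rot: [3.141, -0.0, 2.866]
contact_force: [0.6, -0.5, -1.0]
grip_width: 0.3
finger_force: 0.0
row y -60.03910936136231 lateral -0.01869993857899921
```

View pics/s5.png

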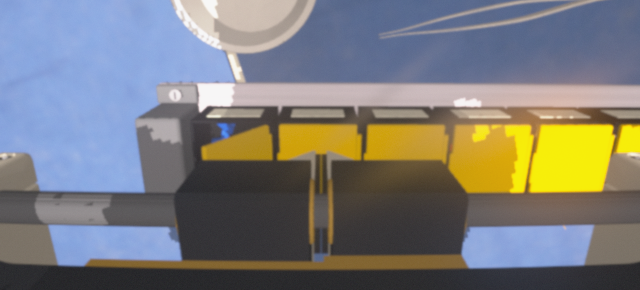

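Lid 5 now lies flat under the tip (280–360, 125), and lid 6 still slopes open (203–272, 140). I'll lift straight up, then move clear.

```bash
python3 -m handwheel '[[[0,0,0],[0,0,-0.01],0],[[0,0,0],[0,0,-0.03],0],[[0,0,0],[0,0,-0.06],0],[[0,0,0],[0,0,-0.1],0],[[0,0,0],[0,0,-0.14],0],[[0,0,0],[0,0,-0.17],0],[[0,0,0],[0,0.04,-0.17],0],[[0,0,0],[0,0.08,-0.17],0],[[0,0,0],[0,0.12,-0.17],0],[[0,0,0],[0,0.16,-0.17],0],[[0,0,0],[0,0.2,-0.17],0],[[0,0,0],[0,0.24,-0.17],0]]';python3 -m handwheel '[[[0,0,0],[0,0.04,0],0],[[0,0,0],[0,0.08,0],0],[[0,0,0],[0,0.12,0],0],[[0,0,0],[0,0.14,0],0],[[0,0,0],[0,0.14,0],0],[[0,0,0],[0,0.14,0],0]]'
python3 - <<'E'
from h import *
c=capture('top');P=cloud(c);hsv=cv2.cvtColor(c['image'],cv2.COLOR_RGB2HSV)
roi=(P[...,0]>380)&(P[...,0]<620)&(P[...,1]>-250)&(P[...,1]<150)
yl=roi&(hsv[...,0]>18)&(hsv[...,0]<32)&(hsv[...,1]>150)&(hsv[...,2]>80)&(P[...,2]>25)
Q=P[yl]; s=(Q[:,:2]-[487.5,-63])@[.272,.9622]
for b in [102.5,61.5,20.5,-20.5,-61.5,-102.5]:
    k=abs(s-b)<17; f=np.polyfit(s[k]-b,Q[k,2],1); print(b,k.sum(),'z',Q[k,2].mean().round(1),'angle',np.arctan(-f[0]).round(3))
cv2.imwrite('pics/s6.png',cv2.resize(c['image'][170:320,270:490],None,fx=3.6,fy=3.6,interpolation=2)[...,::-1])
E
```

```text
time: 8.9
tool_pos: [536.5, 112.1, 216.7]
tcp_rot: [3.141, 0.001, 2.867]
contact_force: [0.3, 0.8, -0.7]
grip_width: 1.0
finger_force: 0.0
time: 9.5
tool_pos: [574.1, 244.9, 215.9]
tcp_rot: [-3.141, -0.0, 2.867]
contact_force: [0.3, 0.1, 0.9]
grip_width: 0.3
finger_force: 0.0
102.5 599 z 40.0 angle 0.009
61.5 603 z 40.1 angle -0.006
20.5 607 z 40.0 angle -0.01
-20.5 612 z 40.2 angle 0.004
-61.5 618 z 40.2 angle -0.009
-102.5 471 z 56.8 angle 0.935
```

View pics/s6.png

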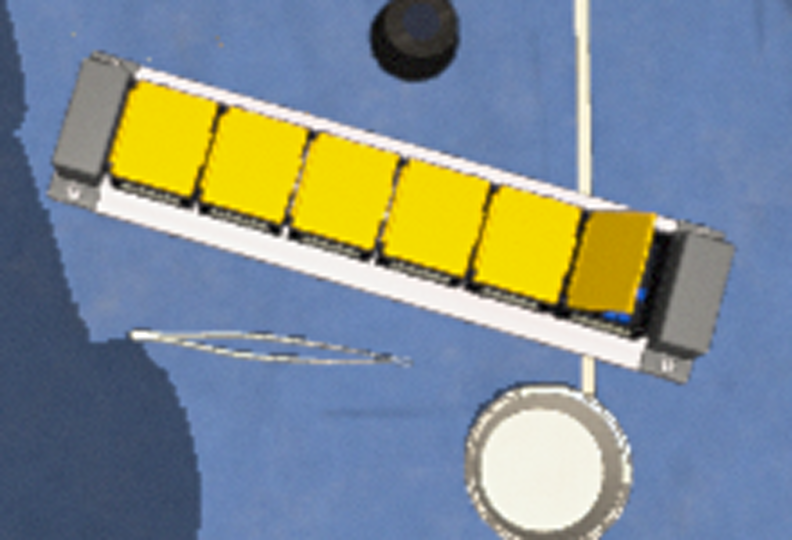

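The picture shows lids 1 to 5 flat and lid 6 open at (610,262), about 0.93 rad. The row and the bystanders are where they started.

```bash
python3 -c "
from plant import close_job; print(close_job())"
```

```text
the job is handed in; nothing more can be done
None
```

The job is handed in (no verdict was returned): lids 1 to 5 are shut (each within about 0.01 rad), lid 6 stands open at about 0.93 rad, and the row, tweezers, dish and loupe look unmoved.

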